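# Pin the swing bar of a binding jig and start its crank screw

## Task

Push the brass-headed hinge pin fully home through the fork and the lug of the yellow swing bar. Then take the red knob of the crank screw, turn the screw backward (counter-clockwise from above) only until you feel the thread drop, and from there turn it one full turn forward (clockwise) so that it is started in the boss. Finish while still gripping the red knob and holding the screw still there; do not let go, and leave the tools and loose parts around the jig where they are.

Things in the scene. Friction and masses are not known exactly. Their poses are not given: they have to be found in the camera images.
- jig: the fixed jig: aluminium base plate 250 x 310 x 12 mm with a black binding on it. Origin under the plate's centre, z up; a blue fork with the hinge pin stands at +y, the threaded boss with the crank screw at -y, and a yellow swing bar (along y, top 58 mm up) joins them
- hinge_pin (a joint): how far the pin is pushed down (m): 0 drawn out, 0.030 fully home with its head on the fork; it is a vertical pin that moves stiffly (about 5 N) and stays where it is left
- pin_head (a point): centre of the top of the pin's round brass head, diameter 18 mm, 6 mm thick; once home it is 78 mm above the work surface
- screw_axis (a point): fixed point on the vertical axis of the crank screw, at the top of the yellow bar (58 mm above the work surface), axes parallel to the jig's
- crank_grip (a point): centre of the red knob on the crank arm: upright cylinder, diameter 20 mm, 40 mm tall, spinning freely on its own axis, so the hand can go round without turning. It goes round the screw axis at a radius of 45 mm, 111 mm above the work surface plus screw_lift; the dark crank arm's top is 23 mm below this point. Nothing else near is as high as the arm
- crank_knob: the same red knob, as the body that the fingers must hold; origin at its centre
- screw_turn (a joint): angle of the crank screw (rad, unwrapped), growing clockwise seen from above (forward). At 0 the crank arm points along the jig's +x, at 1.57 along its -y. The screw begins with its thread resting on top of the boss's thread and 0.8 to 2.2 rad of backward turning from the drop, which comes between 0 and -0.25
- screw_lift (a joint): height of the screw (m). One thread, lead 8 mm: turned back it climbs to about 0.008, then is free to drop to about 0 (it weighs only 2.5 N, so a hand gripping the knob must press it down lightly); forward from there it goes down 8 mm a turn, to about -0.008 after one turn. Axial play 1 mm; it turns easily (about 0.05 N m)
- screwdriver: bystander: red-handled screwdriver, 220 mm long, lying at the robot's side of the jig
- red_pliers: bystander: red pliers, 145 mm long, 15 mm high, beside the fork
- yellow_pliers: bystander: yellow pliers, 145 mm long, 15 mm high, beside the screw
- washer: bystander: black plastic ring, diameter 90 mm, 24 mm high, beyond the jig
- buckle: bystander: small black and steel buckle, 50 x 24 x 18 mm, lying on the jig's plate
- cup: bystander: cream cup, diameter 80 mm, 90 mm high, to the right
- drill: bystander: cordless drill with a red body lying on its side, 190 mm long, 66 mm high, to the left

How it is judged:
By the outcome, as a careful person would: the job done as asked, in the order asked, and still so for the second after the job is handed in, while the arm keeps its last pose, push and grip.
It also fails if it takes over 56 s, if anything falls off the work surface, if the arm or the gripper's body presses on something with over 40 N, if the wrist force passes 120 N, or if a joint passes its speed limit or range.

## Robot

A 6-joint arm with a two-finger parallel gripper is mounted at the origin on the work surface. World frame = base frame: x ahead of the robot, y to its left, z up, the work surface at z = 0. Lengths are in m, angles in rad, forces in N, time in s.
With the tool pointing down it reaches from about 0.375 to 0.9 m from the base axis. Payload 3.1 kg.
Tool frame: the origin (TCP) lies between the finger pads; the fingertips stand 22 mm ahead of it and the grasp point (between the pads) lies 3 mm ahead of it; z points along the fingers, y is the line along which they close (so a half turn about z gives the same grasp; the last joint's range is limited). The gripper opens to 87 mm and grips with 3 to 60 N. Pads are 19 mm wide; open, the fingers measure 117 mm over their backs; the gripper's body (75 mm by 190 mm) begins 51 mm behind the grasp point.
Start: joints at [-1.393, 0.527, 1.433, -0, 1.181, -0.178], TCP at [0.218, -0.586, 0.245] pointing down, gripper open.
Joint ranges: [-3.08, 3.08], [-0.75, 2.2], [0.22, 2.44], [-1.43, 4.57], [0, 2.65], [-2.85, 2.85]. Speed limits (rad/s): [2.79, 2.79, 3.14, 3.14, 3.14, 3.14].

## Interface

Orientations are given as a unit quaternion [x, y, z, w].
In Python, from rig import robot gives the robot as it stands.
- The arm moves only by the tool move_arm, never from a script. Its argument "series" is text: rows parted by semicolons, each of 6 numbers parted by spaces: the shift along the tool's x, y, z in mm, then the turn, a rotation vector about the tool's x, y, z in degrees. In form: dx dy dz ax ay az; .... A call has 1 to 8 rows; each row is the pose to reach, as a shift and turn from the pose commanded when the call began, along the tool's axes at that moment; what a row does not reach only later rows make up. A row lasts 1/12 s, in which the tool goes at most 41.7 mm and 7.16 degrees, less where a joint would pass 70% of its speed; a pose out of reach is approached as far as the arm can. A call with a gripper value outside its range is refused whole. "jaw" is the opening, from 0 (shut) to 1 (fully open), set as the call begins (left out, the last holds). The fingers move at their own pace and stop on an object; "newtons" is the grip in N (left out, the last holds). Time passes only in rows, so rows that repeat a pose let the fingers close. It gives the time, the measured TCP pose, the force, the opening and the grip force at its end, in the units of the state.
- robot.get_obs(): the state, without advancing time (a new reading comes with each control period).
- robot.camera(name): name is "scene" or "top" or "wrist"; returns a dict with "img" (384x512x3 uint8, red, green, blue), "mtx" (3x3 intrinsics, pixels), "distortion" ([k1, k2, p1, p2, k3] as OpenCV has them; the pictures are not rectified), "world_to_cam" (4x4, takes a point from world to camera coordinates). Camera axes: x right, y down, z forward; pixel columns grow to the right and rows downward; lengths in m; the calibration is good to about 2 mm. A picture is of the moment at which its call begins. There is no depth.
- robot.hand_in(): hands the job in; it is judged then, once.
Trained networks look in a picture, given as the dict that the camera call returned (one of the last four; its "shot" number tells which), for a name from the list of things; names that differ only in an ending like _2 or _b are one class to them, and where a whole thing is asked for, a point or a joint stands for the part that bears it (a point fixed in the world has none). Each returns a list of dicts, best first, with "p" (0 to 1); they miss things now and then, are a little off and sometimes report something else, mostly with a low value. They report only what shows in the picture. A call takes as long as a camera call.
- robot.search_frame(picture, thing): "xyz" ([x, y, z] in m, in world coordinates, good to about 4 mm: the middle of the surface that is visible of it).
- robot.tip_of(picture, thing): "xyz" ([x, y, z] in m, in world coordinates, good to about 4 mm: a listed point, or the origin of a listed thing).
The state is a dict: "time": time; "q": joint angles; "joint_velocities": joint speeds; "joint_torque": joint torques, N m; "position": TCP position; "tool_rot": TCP orientation; "ft_force": force on the tool from outside, world axes, zero at the start; "moment": the same for the moment, N m; "grip_width": finger opening in m; "grip_force": force on a finger pad.
Only numpy, scipy, OpenCV 4.12 (cv2) and the standard library are available. Lean on these libraries where they do the work, as an engineer would, in place of code of your own. Each camera call takes 0.05 s, during which the arm holds its last target. There are 200 camera calls.

## Working session

There is one attempt and no reset: what is moved stays moved. The work goes in short steps, Python scripts to look and compute and a tool call to move; the robot and the scene stay as the last step left them, time stands still between calls to the robot, and variables do not carry over. Pictures are saved under pics/ and viewed, at most 10 in all, crops included, and the job is handed in when it is done.

Besides the shell and the picture viewer there is one more tool, called after "Emit:" as name(argument=value, ...), one argument or row to a line, values as JSON. move_arm: Moves the arm, as the interface text tells. Its arguments: {"type":"object","properties":{"series":{"type":"string"},"jaw":{"type":"number"},"newtons":{"type":"number"}},"required":["series"]}

```bash
mkdir -p pics; cat > h.py <<'E'
import numpy as np, cv2
from scipy.spatial.transform import Rotation as R
from rig import robot
def save(p,n): cv2.imwrite('pics/'+n,p['img'][:,:,::-1])
def proj(p,X):
    T=np.array(p['world_to_cam']); r=cv2.Rodrigues(T[:3,:3])[0]
    return cv2.projectPoints(np.array(X,float).reshape(-1,3),r,T[:3,3],np.array(p['mtx']),np.array(p['distortion'],float))[0].reshape(-1,2)
def back(p,uv,z):
    T=np.array(p['world_to_cam']); u=cv2.undistortPoints(np.array(uv,float).reshape(-1,1,2),np.array(p['mtx']),np.array(p['distortion'],float)).reshape(-1,2)
    c=-T[:3,:3].T@T[:3,3]; d=np.c_[u,np.ones(len(u))]@T[:3,:3]
    return c+d*((z-c[2])/d[:,2])[:,None]
def tool(X):
    o=robot.get_obs(); return R.from_quat(o['tool_rot']).inv().apply(np.array(X)-o['position'])*1000
E
python3 - <<'E'
from h import *
np.set_printoptions(precision=4,suppress=True)
for c in ('top','scene'):
    p=robot.camera(c); save(p,c+'1.png')
    for t in ('jig','pin_head','crank_grip','screw_axis'):
        print(c,t,[(np.round(d['xyz'],4),round(d['p'],2)) for d in robot.tip_of(p,t)[:2]])
o=robot.get_obs(); print(o['tool_rot'],R.from_quat(o['tool_rot']).as_matrix(),o['time'],o['ft_force'])
E
```

```text
top jig [(array([0.6045, 0.0096, 0.0002]), 0.89), (array([ 0.6326, -0.1215,  0.1177]), 0.28)]
top pin_head [(array([0.5706, 0.1089, 0.0946]), 0.54), (array([ 0.6039,  0.0049, -0.0028]), 0.49)]
top crank_grip [(array([ 0.6311, -0.1224,  0.1199]), 0.51)]
top screw_axis [(array([ 0.5928, -0.0945,  0.0571]), 0.91), (array([ 0.626 , -0.1227,  0.1143]), 0.61)]
scene jig [(array([ 0.6023,  0.0056, -0.0012]), 0.82), (array([0.5675, 0.1054, 0.1014]), 0.35)]
scene pin_head [(array([0.569 , 0.1036, 0.1011]), 0.41), (array([ 0.631 , -0.1236,  0.1166]), 0.16)]
scene crank_grip [(array([ 0.6301, -0.127 ,  0.1217]), 0.59)]
scene screw_axis [(array([ 0.5977, -0.096 ,  0.053 ]), 0.65)]
[ 0.9841  0.1774  0.     -0.    ] [[ 0.937   0.3492 -0.    ]
 [ 0.3492 -0.937   0.0001]
 [ 0.     -0.0001 -1.    ]] 0.5 [ 0.6423  0.2064 -0.9219]
```

View pics/top1.png

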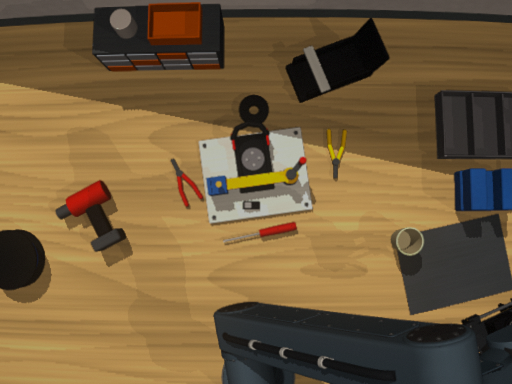

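View pics/scene1.png

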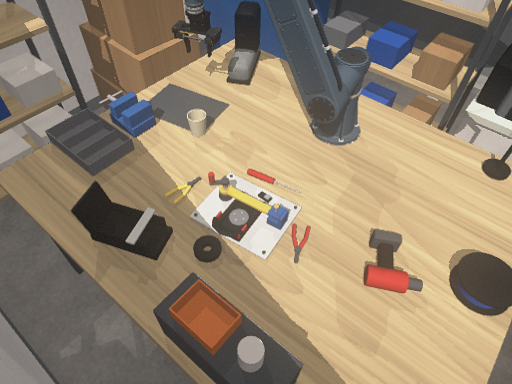

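The top view shows the pin on the blue fork at about (217,184), the screw at (290,177), and the red knob at (301,161). The network points agree with this: jig yaw is about 0.12 rad and screw_turn about +0.8. I'm moving to above the pin with the fingers shut.

Emit:
move_arm(
  series="245 -225 0 0 0 0;245 -225 0 0 0 0;245 -225 0 0 0 0;245 -225 0 0 0 0;245 -225 0 0 0 0;245 -225 0 0 0 0;245 -225 0 0 0 0;245 -225 0 0 0 0",
  jaw=0,
  newtons=20,
)

```text
time: 1.17
position: [0.3699, -0.2874, 0.2449]
tool_rot: [0.984, 0.177, 0.0, 0.0]
ft_force: [0.5, -0.2, -1.2]
grip_width: 0.0417
grip_force: 0.0
```

Emit:
move_arm(
  series="245 -225 20 0 0 0;245 -225 20 0 0 0;245 -225 20 0 0 0;245 -225 20 0 0 0;245 -225 20 0 0 0;245 -225 20 0 0 0;245 -225 20 0 0 0;245 -225 20 0 0 0",
)

```text
time: 1.83
position: [0.521, 0.0093, 0.2247]
tool_rot: [0.984, 0.178, 0.0, 0.0]
ft_force: [0.4, -0.9, -0.1]
grip_width: 0.0007
grip_force: 0.0
```

```bash
python3 - <<'E'
from h import *
np.set_printoptions(precision=4,suppress=True)
for c in ('wrist','top'):
    p=robot.camera(c); save(p,c+'2.png')
    for t in ('pin_head','screw_axis','crank_grip'):
        print(c,t,[(np.round(d['xyz'],4),round(d['p'],2)) for d in robot.tip_of(p,t)[:2]])
o=robot.get_obs(); print(o['tool_rot'],o['position'],o['time'],o['ft_force'],o['q'],tool([.57,.106,.18]))
E
```

```text
wrist pin_head [(array([0.5712, 0.1051, 0.098 ]), 0.85), (array([0.6013, 0.0054, 0.0018]), 0.4)]
wrist screw_axis [(array([ 0.5936, -0.0946,  0.0594]), 0.56)]
wrist crank_grip [(array([ 0.6289, -0.1229,  0.119 ]), 0.91)]
top pin_head [(array([0.5685, 0.1092, 0.0914]), 0.41)]
top screw_axis [(array([ 0.5943, -0.0965,  0.0584]), 0.8)]
top crank_grip [(array([ 0.6318, -0.1206,  0.1202]), 0.61)]
[ 0.9843  0.1763 -0.0002  0.0001] [0.5198 0.0058 0.2246] 2.2333 [ 0.3988 -0.2339  0.3897] [-0.2039  0.4137  1.7162 -0.0003  1.012   1.0125] [ 81.9132 -76.5518  44.6047]
```

View pics/wrist2.png

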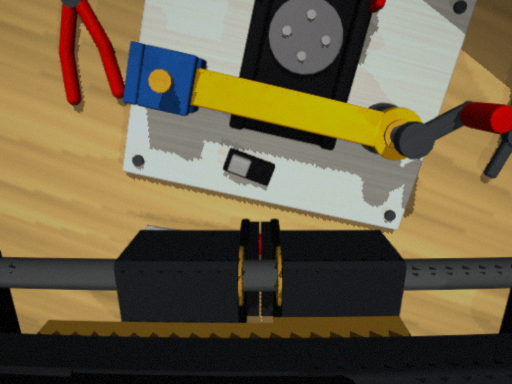

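The wrist view shows the brass head at (160,81), the screw at (410,138) and the knob at (488,118). I take the pin as (0.5705, 0.106, ~0.097).

Emit:
move_arm(
  series="41 -38 20 0 0 0;82 -77 45 0 0 0;82 -77 70 0 0 0;82 -77 88 0 0 0;82 -77 92 0 0 0;82 -77 92 0 0 0;82 -77 92 0 0 0",
)

```text
time: 2.82
position: [0.5702, 0.1064, 0.1332]
tool_rot: [0.984, 0.177, -0.0, 0.0]
ft_force: [-0.5, -0.0, -0.2]
grip_width: 0.0005
grip_force: 0.0
```

```bash
python3 - <<'E'
from h import *
np.set_printoptions(precision=4,suppress=True)
p=robot.camera('wrist'); 
print([(np.round(d['xyz'],4),round(d['p'],2)) for d in robot.tip_of(p,'pin_head')[:2]])
save(p,'w3.png')
o=robot.get_obs(); print(o['position'],o['ft_force'],tool([.5705,.1058,.097]),back(p,[[160,81]],.097))
E
```

```text
[]
[0.5711 0.1065 0.1344] [-0.1001 -0.309   0.277 ] [-0.9297  0.4046 37.3905] [[0.6268 0.1806 0.097 ]]
```

View pics/w3.png

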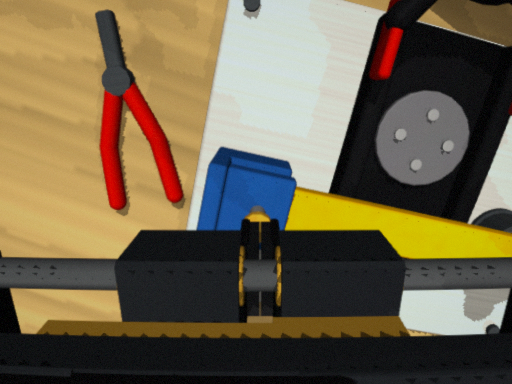

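The brass head shows right behind the fingertips at (258,213), so the fingers are centred on it. Pushing down.

Emit:
move_arm(
  series="0 0 4 0 0 0;0 0 8 0 0 0;0 0 12 0 0 0;0 0 16 0 0 0;0 0 20 0 0 0;0 0 24 0 0 0;0 0 28 0 0 0;0 0 28 0 0 0",
)

```text
time: 3.58
position: [0.5704, 0.1078, 0.1042]
tool_rot: [0.984, 0.178, 0.0, 0.0]
ft_force: [0.0, 0.6, -0.2]
grip_width: 0.0006
grip_force: 0.0
```

Emit:
move_arm(
  series="0 0 2 0 0 0;0 0 4 0 0 0;0 0 5 0 0 0;0 0 6 0 0 0;0 0 6 0 0 0",
)

```text
time: 4.0
position: [0.5704, 0.1079, 0.1003]
tool_rot: [0.984, 0.178, 0.0, 0.0]
ft_force: [-3.2, -2.5, 14.6]
grip_width: 0.0003
grip_force: 7.1
```

Emit:
move_arm(
  series="0 0 2 0 0 0;0 0 3 0 0 0;0 0 3 0 0 0",
)

```text
time: 4.25
position: [0.5704, 0.1079, 0.1001]
tool_rot: [0.984, 0.178, 0.001, 0.0]
ft_force: [-7.1, -2.3, 31.4]
grip_width: 0.0006
grip_force: 15.7
```

Firm stop with the tips at 78 mm, which is the home height. I'll lift, check, and go above the knob.

Emit:
move_arm(
  series="0 0 -20 0 0 0;0 0 -60 0 0 0;-20 30 -90 0 0 0;-20 70 -95 0 0 0;-20 110 -95 0 0 0;-20 130 -95 0 0 0;-20 130 -95 0 0 0",
  jaw=0.75,
)

```text
time: 4.83
position: [0.5993, -0.0253, 0.1908]
tool_rot: [0.985, 0.175, 0.002, 0.001]
ft_force: [-0.6, -0.2, 0.1]
grip_width: 0.0393
grip_force: 0.0
```

```bash
python3 - <<'E'
from h import *
np.set_printoptions(precision=4,suppress=True)
p=robot.camera('wrist'); save(p,'w4.png')
for t in ('pin_head','screw_axis','crank_grip'):
    print(t,[(np.round(d['xyz'],4),round(d['p'],2)) for d in robot.tip_of(p,t)[:2]])
o=robot.get_obs(); print(o['position'],o['time'],o['ft_force'],o['q'],tool([.630,-.1225,.119]))
E
```

```text
pin_head [(array([0.5685, 0.1074, 0.0792]), 0.64)]
screw_axis [(array([ 0.5923, -0.0929,  0.0566]), 0.81)]
crank_grip []
[ 0.5958 -0.0195  0.1897] 5.0333 [ 0.9647  0.4044 -0.9941] [-0.2204  0.556   1.5591  0.0009  1.0291  0.9925] [ -3.8208 108.6074  70.4866]
```

View pics/w4.png

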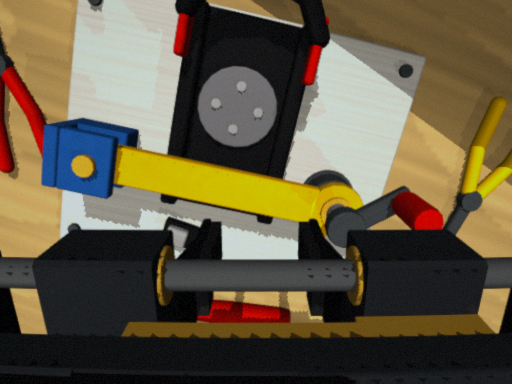

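The wrist view shows the pin head seated on the fork at (83,166), with the network putting it at z 0.079. The knob top is at (426,219). Moving over the knob and down.

Emit:
move_arm(
  series="-3 36 5 0 0 0;-3 72 15 0 0 0;-3 109 20 0 0 0;-3 109 20 0 0 0;-3 109 20 0 0 0",
  jaw=0.75,
)

```text
time: 5.45
position: [0.632, -0.124, 0.1695]
tool_rot: [0.984, 0.177, -0.001, -0.001]
ft_force: [-1.6, 1.0, 0.3]
grip_width: 0.065
grip_force: 0.0
```

```bash
python3 - <<'E'
from h import *
np.set_printoptions(precision=4,suppress=True)
p=robot.camera('wrist'); save(p,'w5.png')
for t in ('screw_axis','crank_grip'):
    print(t,[(np.round(d['xyz'],4),round(d['p'],2)) for d in robot.tip_of(p,t)[:2]])
o=robot.get_obs(); print(o['position'],o['time'],tool([.6303,-.123,.124]))
E
```

```text
screw_axis [(array([ 0.5962, -0.0967,  0.057 ]), 0.58)]
crank_grip [(array([ 0.6271, -0.1259,  0.1158]), 0.88), (array([ 0.596 , -0.0947,  0.0547]), 0.24)]
[ 0.6313 -0.1217  0.1703] 5.6 [-1.3461  0.9905 46.2863]
```

View pics/w5.png

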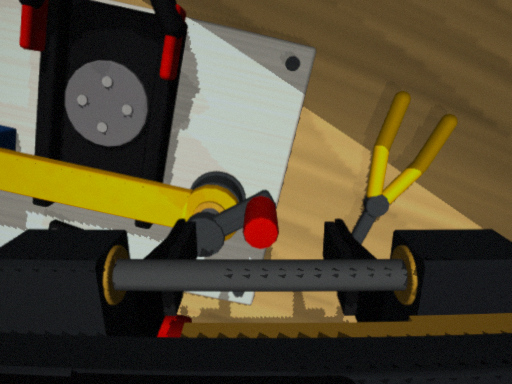

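The knob at (261,222) is centred between the fingers. Descending and closing.

Emit:
move_arm(
  series="-1 1 15 0 0 0;-2 1 30 0 0 0;-2 1 42 0 0 0;-2 1 46 0 0 0;-2 1 46 0 0 0;-2 1 46 0 0 0",
)

```text
time: 6.1
position: [0.6307, -0.1249, 0.1247]
tool_rot: [0.984, 0.178, -0.0, -0.0]
ft_force: [-0.1, -0.4, -0.7]
grip_width: 0.0652
grip_force: 0.0
```

Emit:
move_arm(
  series="0 0 0 0 0 0;0 0 0 0 0 0;0 0 0 0 0 0;0 0 0 0 0 0;0 0 0 0 0 0;0 0 0 0 0 0;0 0 0 0 0 0;0 0 0 0 0 0",
  jaw=0,
  newtons=25,
)

```text
time: 6.77
position: [0.6305, -0.1255, 0.1245]
tool_rot: [0.984, 0.177, -0.0, -0.0]
ft_force: [-0.6, 2.1, -0.2]
grip_width: 0.0197
grip_force: 1.7
```

```bash
python3 - <<'E'
from h import *
np.set_printoptions(precision=4,suppress=True)
p=robot.camera('top')
for t in ('screw_axis','crank_grip','jig'):
    print(t,[(np.round(d['xyz'],4),round(d['p'],2)) for d in robot.tip_of(p,t)[:2]])
p=robot.camera('scene'); save(p,'s6.png')
o=robot.get_obs(); print(o['position'],o['time'],o['ft_force'],o['moment'],o['grip_width'],o['tool_rot'])
E
```

```text
screw_axis []
crank_grip []
jig [(array([0.6039, 0.0061, 0.0019]), 0.91)]
[ 0.6303 -0.1254  0.1245] 7.0167 [-0.5231  1.8921  0.7072] [ 0.1605  0.0849 -0.0424] 0.018835574482414377 [ 0.9841  0.1775 -0.0003 -0.0003]
```

```bash
cat >> h.py <<'E'
def arc(th0,degs,r=45.):
    """tool-frame shifts (mm) along the arc from world angle th0 (deg, CCW +) by degs"""
    M=R.from_quat(robot.get_obs()['tool_rot']).as_matrix()
    f=lambda a:r*np.array([np.cos(np.radians(a)),np.sin(np.radians(a)),0])
    for d in degs: print(d,np.round(M.T@(f(th0+d)-f(th0)),1)[:2])
E
python3 - <<'E'
from h import *
arc(-40,[5,10,15,20,25,30,35])
E
```

```text
5 [ 3.3 -2.1]
10 [ 6.5 -4.4]
15 [ 9.4 -7.1]
20 [ 12.1 -10. ]
25 [ 14.5 -13. ]
30 [ 16.6 -16.3]
35 [ 18.4 -19.8]
```

Emit:
move_arm(
  series="0 0 0.8 0 0 0;0 0 1.5 0 0 0;0 0 1.5 0 0 0;0 0 1.5 0 0 0",
)

```text
time: 7.35
position: [0.6305, -0.1255, 0.124]
tool_rot: [0.984, 0.177, -0.0, -0.0]
ft_force: [-2.4, 2.4, 6.5]
grip_width: 0.0196
grip_force: 25.0
```

View pics/s6.png

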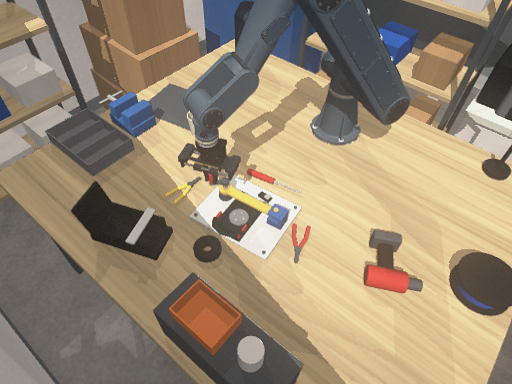

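The scene view shows the gripper over the screw at (213,165), and the tools are undisturbed. The grip is 25 N on a 20 mm knob, pressing down lightly. Turning back.

Emit:
move_arm(
  series="3.3 -2.1 0 0 0 0;6.5 -4.4 0 0 0 0;9.4 -7.1 0 0 0 0;12.1 -10 0 0 0 0;12.1 -10 0 0 0 0;12.1 -10 0 0 0 0",
)

```text
time: 7.85
position: [0.6389, -0.1118, 0.1243]
tool_rot: [0.984, 0.178, 0.001, 0.0]
ft_force: [-2.1, 1.5, 7.7]
grip_width: 0.0198
grip_force: 25.0
```

```bash
python3 - <<'E'
from h import *
arc(-20,[5,10,15,20]); arc(0,[3,6,9,12,15,18,21])
E
```

```text
5 [ 2.4 -3.1]
10 [ 4.6 -6.4]
15 [ 6.4 -9.9]
20 [  7.9 -13.5]
3 [ 0.8 -2.2]
6 [ 1.4 -4.5]
9 [ 1.9 -6.8]
12 [ 2.3 -9.1]
15 [  2.6 -11.4]
18 [  2.8 -13.8]
21 [  2.8 -16.2]
```

Emit:
move_arm(
  series="2.4 -3.1 0 0 0 0;4.6 -6.4 0 0 0 0;6.4 -9.9 0 0 0 0;7.9 -13.5 0 0 0 0;7.9 -13.5 0 0 0 0;7.9 -13.5 0 0 0 0",
)

```text
time: 8.35
position: [0.642, -0.0966, 0.1246]
tool_rot: [0.984, 0.178, 0.001, 0.001]
ft_force: [-2.6, 0.9, 9.2]
grip_width: 0.0192
grip_force: 25.0
```

Emit:
move_arm(
  series="0.8 -2.2 0 0 0 0;1.4 -4.5 0 0 0 0;1.4 -4.5 0 0 0 0;1.4 -4.5 0 0 0 0",
)

```text
time: 8.68
position: [0.6417, -0.0917, 0.1244]
tool_rot: [0.984, 0.177, 0.001, 0.0]
ft_force: [-2.4, 0.2, 8.4]
grip_width: 0.0193
grip_force: 25.0
```

Emit:
move_arm(
  series="0.5 -2.3 0 0 0 0;0.5 -2.3 0 0 0 0;0.5 -2.3 0 0 0 0",
)

```text
time: 8.93
position: [0.6414, -0.0893, 0.1243]
tool_rot: [0.984, 0.177, 0.001, 0.0]
ft_force: [-2.3, 1.0, 8.2]
grip_width: 0.0191
grip_force: 25.0
```

Emit:
move_arm(
  series="0.4 -2.3 0 0 0 0;0.4 -2.3 0 0 0 0;0.4 -2.3 0 0 0 0",
)

```text
time: 9.18
position: [0.6408, -0.0865, 0.1233]
tool_rot: [0.984, 0.177, 0.001, -0.0]
ft_force: [-0.0, 2.6, 2.9]
grip_width: 0.0193
grip_force: 25.0
```

Force fell and z dropped, so that looks like the drop. I'll lower straight down here without turning.

Emit:
move_arm(
  series="0 0 1.5 0 0 0;0 0 3 0 0 0;0 0 3 0 0 0;0 0 3 0 0 0",
)

```text
time: 9.52
position: [0.6406, -0.0873, 0.1191]
tool_rot: [0.984, 0.177, 0.0, -0.0]
ft_force: [2.8, 1.3, -3.2]
grip_width: 0.0192
grip_force: 25.0
```

Emit:
move_arm(
  series="0 0 1.5 0 0 0;0 0 3 0 0 0;0 0 4 0 0 0;0 0 5 0 0 0;0 0 5 0 0 0;0 0 5 0 0 0",
)

```text
time: 10.02
position: [0.641, -0.0877, 0.1171]
tool_rot: [0.984, 0.178, 0.001, 0.001]
ft_force: [0.7, 1.6, 7.9]
grip_width: 0.0196
grip_force: 25.0
```

It landed about 7 mm lower with 8 N, so the drop is complete. Now the forward turn along the helix, 8 mm per turn.

```bash
python3 - <<'E'
from h import *
M=R.from_quat([.9841,.1775,0,0]).as_matrix(); f=lambda a:45*np.array([np.cos(np.radians(a)),np.sin(np.radians(a)),0])
a=12
while a>12-360:
    rows=[]
    for i in range(1,9):
        b=max(a-6*i,12-360); d=M.T@(f(b)-f(a)); rows.append('%.1f %.1f %.1f 0 0 0'%(d[0],d[1],(a-b)*8/360))
    print(a,'->',b,';'.join(rows)); a=b
E
```

```text
12 -> -36 -0.9 4.6 0.1 0 0 0;-2.3 9.1 0.3 0 0 0;-4.2 13.4 0.4 0 0 0;-6.5 17.5 0.5 0 0 0;-9.3 21.4 0.7 0 0 0;-12.4 24.9 0.8 0 0 0;-15.9 28.1 0.9 0 0 0;-19.6 30.9 1.1 0 0 0
-36 -> -84 -4.1 2.4 0.1 0 0 0;-8.3 4.4 0.3 0 0 0;-12.8 5.8 0.4 0 0 0;-17.4 6.9 0.5 0 0 0;-22.1 7.4 0.7 0 0 0;-26.8 7.5 0.8 0 0 0;-31.5 7.0 0.9 0 0 0;-36.1 6.1 1.1 0 0 0
-84 -> -132 -4.5 -1.4 0.1 0 0 0;-8.8 -3.3 0.3 0 0 0;-12.9 -5.6 0.4 0 0 0;-16.8 -8.3 0.5 0 0 0;-20.3 -11.5 0.7 0 0 0;-23.5 -14.9 0.8 0 0 0;-26.3 -18.7 0.9 0 0 0;-28.7 -22.8 1.1 0 0 0
-132 -> -180 -2.0 -4.3 0.1 0 0 0;-3.5 -8.7 0.3 0 0 0;-4.5 -13.3 0.4 0 0 0;-5.0 -18.0 0.5 0 0 0;-5.1 -22.7 0.7 0 0 0;-4.6 -27.4 0.8 0 0 0;-3.7 -32.0 0.9 0 0 0;-2.3 -36.5 1.1 0 0 0
-180 -> -228 1.9 -4.3 0.1 0 0 0;4.2 -8.4 0.3 0 0 0;6.9 -12.3 0.4 0 0 0;10.0 -15.8 0.5 0 0 0;13.5 -19.0 0.7 0 0 0;17.3 -21.8 0.8 0 0 0;21.3 -24.2 0.9 0 0 0;25.6 -26.1 1.1 0 0 0
-228 -> -276 4.5 -1.5 0.1 0 0 0;9.1 -2.5 0.3 0 0 0;13.7 -3.1 0.4 0 0 0;18.5 -3.1 0.5 0 0 0;23.1 -2.7 0.7 0 0 0;27.8 -1.7 0.8 0 0 0;32.3 -0.3 0.9 0 0 0;36.6 1.6 1.1 0 0 0
-276 -> -324 4.1 2.3 0.1 0 0 0;7.9 5.0 0.3 0 0 0;11.5 8.2 0.4 0 0 0;14.7 11.6 0.5 0 0 0;17.5 15.4 0.7 0 0 0;19.9 19.5 0.8 0 0 0;21.8 23.8 0.9 0 0 0;23.3 28.2 1.1 0 0 0
-324 -> -348 1.0 4.6 0.1 0 0 0;1.6 9.3 0.3 0 0 0;1.6 14.0 0.4 0 0 0;1.2 18.7 0.5 0 0 0;1.2 18.7 0.5 0 0 0;1.2 18.7 0.5 0 0 0;1.2 18.7 0.5 0 0 0;1.2 18.7 0.5 0 0 0
```

Emit:
move_arm(
  series="-0.9 4.6 0.1 0 0 0;-2.3 9.1 0.3 0 0 0;-4.2 13.4 0.4 0 0 0;-6.5 17.5 0.5 0 0 0;-9.3 21.4 0.7 0 0 0;-12.4 24.9 0.8 0 0 0;-15.9 28.1 0.9 0 0 0;-19.6 30.9 1.1 0 0 0",
)

```text
time: 10.68
position: [0.6327, -0.1227, 0.1147]
tool_rot: [0.984, 0.178, 0.0, -0.0]
ft_force: [1.7, 2.6, 5.6]
grip_width: 0.0197
grip_force: 25.0
```

Emit:
move_arm(
  series="-4.1 2.4 0.1 0 0 0;-8.3 4.4 0.3 0 0 0;-12.8 5.8 0.4 0 0 0;-17.4 6.9 0.5 0 0 0;-22.1 7.4 0.7 0 0 0;-26.8 7.5 0.8 0 0 0;-31.5 7.0 0.9 0 0 0;-36.1 6.1 1.1 0 0 0",
)

```text
time: 11.35
position: [0.6037, -0.1406, 0.1138]
tool_rot: [0.984, 0.176, 0.004, -0.0]
ft_force: [10.8, 9.8, 3.9]
grip_width: 0.0194
grip_force: 25.0
```

Emit:
move_arm(
  series="-4.5 -1.4 0.1 0 0 0;-8.8 -3.3 0.3 0 0 0;-12.9 -5.6 0.4 0 0 0;-16.8 -8.3 0.5 0 0 0;-20.3 -11.5 0.7 0 0 0;-23.5 -14.9 0.8 0 0 0;-26.3 -18.7 0.9 0 0 0;-28.7 -22.8 1.1 0 0 0",
)

```text
time: 12.02
position: [0.5687, -0.1313, 0.1129]
tool_rot: [0.984, 0.177, 0.003, 0.002]
ft_force: [6.1, -0.2, 4.1]
grip_width: 0.019
grip_force: 25.0
```

Emit:
move_arm(
  series="-1.3 -4.8 0.1 0 0 0;-2.8 -9.2 0.3 0 0 0;-3.8 -13.8 0.4 0 0 0;-4.3 -18.5 0.5 0 0 0;-4.4 -23.2 0.7 0 0 0;-3.9 -27.9 0.8 0 0 0;-3 -32.5 0.9 0 0 0;-1.6 -37 1.1 0 0 0",
)

```text
time: 12.68
position: [0.5516, -0.0981, 0.1112]
tool_rot: [0.984, 0.178, 0.0, 0.002]
ft_force: [-1.2, -3.3, 7.0]
grip_width: 0.0195
grip_force: 25.0
```

Emit:
move_arm(
  series="1.9 -4.3 0.1 0 0 0;4.2 -8.4 0.3 0 0 0;6.9 -12.3 0.4 0 0 0;10 -15.8 0.5 0 0 0;13.5 -19 0.7 0 0 0;17.3 -21.8 0.8 0 0 0;21.3 -24.2 0.9 0 0 0;25.6 -26.1 1.1 0 0 0",
)

```text
time: 13.35
position: [0.5627, -0.0655, 0.11]
tool_rot: [0.984, 0.179, -0.005, 0.002]
ft_force: [-12.0, -14.0, 16.5]
grip_width: 0.0194
grip_force: 25.0
```

```bash
python3 - <<'E'
from h import *
from scipy.optimize import least_squares
o=robot.get_obs(); print(o['position'],o['ft_force'],o['moment'],o['time'])
P=np.array([[.6305,-.1255],[.6389,-.1118],[.642,-.0966],[.6417,-.0917],[.6414,-.0893],[.6327,-.1227],[.6037,-.1406],[.5687,-.1313],list(o['position'][:2])])
s=least_squares(lambda c:np.hypot(*(P-c).T)-.045,[.596,-.096]); print(s.x,s.fun*1000)
E
```

```text
[ 0.56272132 -0.06547879  0.11004412] [-12.00092769 -13.98536301  16.49973077] [-2.35697299  2.0234297  -0.01959046] 13.35
[ 0.59673636 -0.09582429] [-0.04856666  0.08875851  0.27029022  0.15239795  0.13765003 -0.10359234
  0.31397651  0.21684652  0.58368605]
```

Emit:
move_arm(
  series="0 0 0 0 0 0;0 0 0 0 0 0;0 0 -1 0 0 0;0 0 -1 0 0 0;0 0 -1 0 0 0",
)

```text
time: 13.77
position: [0.566, -0.0625, 0.1113]
tool_rot: [0.984, 0.177, -0.0, -0.0]
ft_force: [-1.0, 1.4, 10.4]
grip_width: 0.0194
grip_force: 25.0
```

```bash
python3 - <<'E'
from h import *
o=robot.get_obs(); print(o['position'],o['ft_force'],o['moment'],o['q'],o['joint_torque'])
d=o['position'][:2]-np.array([.5967,-.0958]); print(np.degrees(np.arctan2(d[1],d[0])),np.hypot(*d))
p=robot.camera('wrist'); save(p,'w7.png')
E
```

```text
[ 0.56596798 -0.06253597  0.11132782] [-0.95380504  1.37841356 10.38308142] [0.15703139 0.20399352 0.01131679] [-3.06166471e-01  6.39661709e-01  1.68438879e+00 -2.02407008e-04
  8.18178420e-01  9.07904044e-01] [-6.38613235e-01 -3.71182609e+01 -1.02209401e+01 -1.30978986e-01
 -4.41338103e-01 -8.96483944e-04]
132.73427112526147 0.04528744685317289
```

View pics/w7.png

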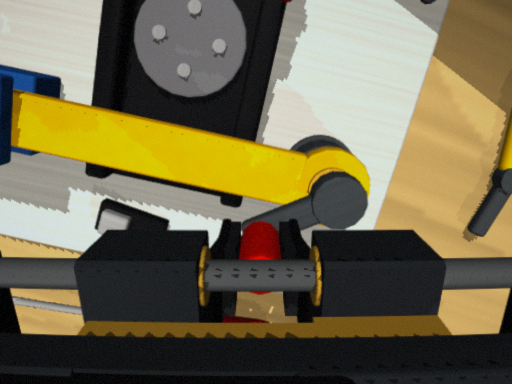

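That was only dynamic lag: it settled at 132.7° with tiny side forces, and the knob is firmly held at (261,245). Continuing.

Emit:
move_arm(
  series="4.5 -1.5 0.1 0 0 0;9.1 -2.5 0.3 0 0 0;13.7 -3.1 0.4 0 0 0;18.5 -3.1 0.5 0 0 0;23.1 -2.7 0.7 0 0 0;27.8 -1.7 0.8 0 0 0;32.3 -0.3 0.9 0 0 0;36.6 1.6 1.1 0 0 0",
)

```text
time: 14.48
position: [0.5964, -0.0502, 0.1092]
tool_rot: [0.984, 0.178, -0.006, -0.002]
ft_force: [-10.5, 1.4, 16.6]
grip_width: 0.0192
grip_force: 25.0
```

Emit:
move_arm(
  series="4.1 2.3 0.1 0 0 0;7.9 5 0.3 0 0 0;11.5 8.2 0.4 0 0 0;14.7 11.6 0.5 0 0 0;17.5 15.4 0.7 0 0 0;19.9 19.5 0.8 0 0 0;21.8 23.8 0.9 0 0 0;23.3 28.2 1.1 0 0 0",
)

```text
time: 15.15
position: [0.6314, -0.0667, 0.1083]
tool_rot: [0.984, 0.177, -0.002, -0.003]
ft_force: [-2.5, 11.7, 9.7]
grip_width: 0.0193
grip_force: 25.0
```

Emit:
move_arm(
  series="1 4.6 0.1 0 0 0;1.6 9.3 0.3 0 0 0;1.6 14 0.4 0 0 0;1.2 18.7 0.5 0 0 0;1.2 18.7 0.5 0 0 0;1.2 18.7 0.5 0 0 0;1.2 18.7 0.5 0 0 0;1.2 18.7 0.5 0 0 0",
)

```text
time: 15.82
position: [0.6413, -0.0878, 0.1086]
tool_rot: [0.984, 0.177, 0.001, 0.001]
ft_force: [1.5, -0.8, 7.5]
grip_width: 0.0194
grip_force: 25.0
```

```bash
python3 - <<'E'
from h import *
o=robot.get_obs(); print(o['position'],o['ft_force'],o['moment'],o['grip_width'])
c=np.array([.5967,-.0958])
for p in (o['position'],[.6408,-.0865],[.641,-.0877]):
    d=np.array(p[:2])-c; print(np.degrees(np.arctan2(d[1],d[0])),np.hypot(*d))
p=robot.camera('wrist'); print([(np.round(d['xyz'],4),round(d['p'],2)) for d in robot.tip_of(p,'pin_head')[:1]])
E
```

```text
[ 0.64131911 -0.08775431  0.10864659] [ 1.52500559 -0.80395938  7.54313603] [0.17302238 0.00436997 0.01160291] 0.019359507967160156
10.221701128309821 0.045338707319292446
11.908300061317563 0.04506994564008262
10.36174394709681 0.04503443127208337
[(array([0.6004, 0.0097, 0.0028]), 0.4)]
```

Emit:
move_arm(
  series="0 0 -0.5 0 0 0;0 0 -0.5 0 0 0;0 0 -0.5 0 0 0;0 0 -0.5 0 0 0",
)

```text
time: 16.25
position: [0.6413, -0.0877, 0.1089]
tool_rot: [0.984, 0.177, 0.001, 0.001]
ft_force: [0.6, -0.0, 5.7]
grip_width: 0.0189
grip_force: 25.0
```

```bash
python3 -c "
from h import *
o=robot.get_obs();print(o['position'],o['ft_force'],o['joint_velocities'],o['grip_force']);print(robot.hand_in())"
```

```text
[ 0.64127231 -0.08772125  0.1088748 ] [ 6.21407075e-01 -2.23156254e-03  5.70080552e+00] [ 0.00168232 -0.00189011  0.00070261 -0.0007898   0.00151341 -0.00135574] 24.971611326327547
the job is handed in; nothing more can be done
None
```

The job is handed in at 16 s: the pin is fully home, and the screw was backed off until the thread dropped about 7 mm, then turned forward one full turn (about 8 mm down), with the red knob still gripped and held still.

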